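# Change the relays in a bench relay tester

## Task

Change over the relay tester: slide its clear guard fully open, drop every spent red-topped relay into the red reject bin and plug every fresh green-topped relay fully home into a free socket. Then slide the guard fully shut and, only with it shut, press the green start button; leave the other things on the bench where they are.

Things in the scene. Friction and masses are not known exactly. Their poses are not given: they have to be found in the camera images.
- tester: White relay tester, fixed. Origin: bench level under the middle of its socket row; x away from the robot, y along the row; turned up to 0.15 rad. Heights in mm: grey socket plate 40 (x +-77, y +-152); side walls with rails 99 (|y| 152..160); front wall 60 (x -80..-72); housing behind 88 (x 78..245); control wing with start button 60 (x -80..60, y -240..-160).
- guard (a joint): Horizontal sliding guard door over the sockets: a clear panel 155 x 326 x 4 mm with orange edging, underside 100 mm above the bench, on rails along the tester's x. 0 = shut, 0.15 m = fully open (pushed away from the robot over the housing). About 2 N of friction; it stays where left.
- guard_grip (a point): Middle of the top of the black handle on the guard: an upright bar 12 mm thick (tester x), 100 mm long (tester y), rising 22 mm above the guard, its top 128 mm above the bench, 15 mm behind the guard's front edge. Moves with the guard; axes as the tester.
- start (a joint): Spring travel of the green start button, 0 = out, 6 mm = fully down, about 5 N at the bottom; springs back. It counts as pressed beyond 4 mm. Pressed straight down.
- start_top (a point): Centre of the top of the green start button (30 mm across) on the control wing.
- socket0 (a point): Centre of the mouth of socket 0 in the plate (y = -99 mm in the tester): a rectangular hole 36.5 mm (tester x) x 26.5 mm (tester y), 17 mm deep, with a 2 mm chamfer. Axes as the tester. Takes a relay's foot either way round; fully home the relay's underside is 14 mm below this point.
- socket1 (a point): Centre of the mouth of socket 1 in the plate (y = -33 mm in the tester): a rectangular hole 36.5 mm (tester x) x 26.5 mm (tester y), 17 mm deep, with a 2 mm chamfer. Axes as the tester. Takes a relay's foot either way round; fully home the relay's underside is 14 mm below this point.
- socket2 (a point): Centre of the mouth of socket 2 in the plate (y = 33 mm in the tester): a rectangular hole 36.5 mm (tester x) x 26.5 mm (tester y), 17 mm deep, with a 2 mm chamfer. Axes as the tester. Takes a relay's foot either way round; fully home the relay's underside is 14 mm below this point.
- socket3 (a point): Centre of the mouth of socket 3 in the plate (y = 99 mm in the tester): a rectangular hole 36.5 mm (tester x) x 26.5 mm (tester y), 17 mm deep, with a 2 mm chamfer. Axes as the tester. Takes a relay's foot either way round; fully home the relay's underside is 14 mm below this point.
- fresh0: Fresh plug-in relay, white case with green top; stands on the blue mat (2 mm thick) at the start; may be absent (None). Block 40 (own x) x 30 (own y) x 46 mm with a black plug foot below it, 34 x 24 x 14 mm, its shoulder resting on the plate when home; 60 mm high in all, about 90 g. Origin: centre of the foot's underside; z up through the top.
- fresh1: Fresh plug-in relay, white case with green top; stands on the blue mat (2 mm thick) at the start; may be absent (None). Block 40 (own x) x 30 (own y) x 46 mm with a black plug foot below it, 34 x 24 x 14 mm, its shoulder resting on the plate when home; 60 mm high in all, about 90 g. Origin: centre of the foot's underside; z up through the top.
- fresh2: Fresh plug-in relay, white case with green top; stands on the blue mat (2 mm thick) at the start; may be absent (None). Block 40 (own x) x 30 (own y) x 46 mm with a black plug foot below it, 34 x 24 x 14 mm, its shoulder resting on the plate when home; 60 mm high in all, about 90 g. Origin: centre of the foot's underside; z up through the top.
- fresh3: Fresh plug-in relay, white case with green top; stands on the blue mat (2 mm thick) at the start; may be absent (None). Block 40 (own x) x 30 (own y) x 46 mm with a black plug foot below it, 34 x 24 x 14 mm, its shoulder resting on the plate when home; 60 mm high in all, about 90 g. Origin: centre of the foot's underside; z up through the top.
- spent0: Spent plug-in relay, grey case with red top; plugged into a socket at the start; may be absent (None). Block 40 (own x) x 30 (own y) x 46 mm with a black plug foot below it, 34 x 24 x 14 mm, its shoulder resting on the plate when home; 60 mm high in all, about 90 g. Origin: centre of the foot's underside; z up through the top.
- spent1: Spent plug-in relay, grey case with red top; plugged into a socket at the start; may be absent (None). Block 40 (own x) x 30 (own y) x 46 mm with a black plug foot below it, 34 x 24 x 14 mm, its shoulder resting on the plate when home; 60 mm high in all, about 90 g. Origin: centre of the foot's underside; z up through the top.
- spent2: Spent plug-in relay, grey case with red top; plugged into a socket at the start; may be absent (None). Block 40 (own x) x 30 (own y) x 46 mm with a black plug foot below it, 34 x 24 x 14 mm, its shoulder resting on the plate when home; 60 mm high in all, about 90 g. Origin: centre of the foot's underside; z up through the top.
- spent3: Spent plug-in relay, grey case with red top; plugged into a socket at the start; may be absent (None). Block 40 (own x) x 30 (own y) x 46 mm with a black plug foot below it, 34 x 24 x 14 mm, its shoulder resting on the plate when home; 60 mm high in all, about 90 g. Origin: centre of the foot's underside; z up through the top.
- bin: Red reject bin, standing loose on the bench (0.6 kg; it may get knocked aside), an open box 140 (own x) x 180 (own y) x 45 mm high, walls and floor 5 mm. Origin: centre of its underside.
- meter: Bystander, to be left alone: yellow hand meter 75 x 150 x 34 mm, loose on the bench.
- driver: Bystander, to be left alone: screwdriver lying flat, loose on the bench.
- coil: Bystander, to be left alone: copper coil spool, 52 wide, 42 high (mm), loose on the bench.
- jar: Bystander, to be left alone: amber jar, 56 wide, 70 high (mm), loose on the bench.
- sample: Bystander, to be left alone: aluminium cylinder, 36 wide, 30 high (mm), loose on the bench.
- carton: Bystander, to be left alone: cardboard box 120 x 90 x 60 mm, loose on the bench.
There are look-alikes about, which are no part of the job. Leave any purple or yellow look-alike of the fresh0 alone.

How it is judged:
By the outcome, as a careful person would: the job done as asked, in the order asked, and still so for the second after the job is handed in, with the robot touching nothing.
Of fresh0, fresh1, fresh2, fresh3 only 3 to 4 are there at a start; the rules pass over those that are not, and their reading is None.
Of spent0, spent1, spent2, spent3 only 1 to 2 are there at a start; the rules pass over those that are not, and their reading is None.
At some moment in a run one of bin may be knocked a few centimetres aside while the robot is not near it.
It also fails if it takes over 210 s, if anything falls off the work surface, if the arm or the gripper's body presses on something with over 40 N, if the wrist force passes 120 N, or if a joint passes its speed limit or range.

## Robot

A 6-joint arm with a two-finger parallel gripper is mounted at the origin on the work surface. World frame = base frame: x ahead of the robot, y to its left, z up, the work surface at z = 0. Lengths are in mm, angles in rad, forces in N, time in s.
With the tool pointing down it reaches from about 275 to 825 mm from the base axis. Payload 5.2 kg.
Tool frame: the origin (TCP) lies between the finger pads; the fingertips stand 22 mm ahead of it and the grasp point (between the pads) lies 3 mm ahead of it; z points along the fingers, y is the line along which they close (so a half turn about z gives the same grasp; the last joint's range is limited). The gripper opens to 93 mm and grips with 3 to 60 N. Pads are 15 mm wide; open, the fingers measure 128 mm over their backs; the gripper's body (75 mm by 188 mm) begins 65 mm behind the grasp point.
Start: joints at [-1.356, 0.259, 1.535, -0, 1.348, -0.203], TCP at [223.183, -502.687, 240.653] pointing down, gripper open.
Joint ranges: [-3.14, 3.14], [-0.91, 2.08], [0.19, 2.58], [-1.22, 4.36], [0.22, 2.71], [-3.12, 3.12]. Speed limits (rad/s): [2.57, 2.57, 3.14, 3.14, 3.14, 3.14].

## Interface

Orientations are given as a rotation vector (axis times angle).
In Python, from bench import bot, read_camera, workorder gives the robot as it stands.
- The arm moves only by the shell command python3 -m jog 'ROWS' [FORCE]. ROWS is a JSON object of lists of equal length, an entry for each row: "gripper": the finger opening in mm, from 0 to 93; "xyz": the shift along the tool's x, y, z in mm, a list of three; "spin": the turn about the tool's z in rad. A call has 1 to 10 rows; each row is the pose to reach, as a shift and turn from the pose commanded when the call began, along the tool's axes at that moment; what a row does not reach only later rows make up. A row lasts 1/8 s, in which the tool goes at most 62.5 mm and 10.7 degrees, less where a joint would pass 70% of its speed; a pose out of reach is approached as far as the arm can. A call with a gripper value outside its range is refused whole. The fingers move at their own pace and stop on an object; FORCE is the grip in N (left out, the last holds). Time passes only in rows, so rows that repeat a pose let the fingers close. It gives the time, the measured TCP pose, the force, the opening and the grip force at its end, in the units of the state.
- bot.get_obs(): the state, without advancing time (a new reading comes with each control period).
- read_camera(name): name is "scene" or "top"; returns a dict with "img" (480x640x3 uint8, red, green, blue), "fx", "fy", "cx", "cy" (pixels), "D" ([k1, k2, p1, p2, k3] as OpenCV has them; the pictures are not rectified), "T" (4x4, takes a point from camera to world coordinates). Camera axes: x right, y down, z forward; pixel columns grow to the right and rows downward; lengths in mm; the calibration is good to about 2 mm. A picture is of the moment at which its call begins. There is no depth.
- workorder.job_done(): hands the job in; it is judged then, once.
The state is a dict: "t": time; "qpos": joint angles; "qvel": joint speeds; "joint_efforts": joint torques, N m; "tool_pos": TCP position; "eef_rot": TCP orientation; "wrist_force": force on the tool from outside, world axes, zero at the start; "moment": the same for the moment, N m; "gripper_width": finger opening in mm; "grasp_force": force on a finger pad.
Only numpy, scipy, OpenCV 4.12 (cv2) and the standard library are available. Lean on these libraries where they do the work, as an engineer would, in place of code of your own. Each camera call takes 0.05 s, during which the arm holds its last target. There are 200 camera calls.

## Working session

There is one attempt and no reset: what is moved stays moved. The work goes in short steps, Python scripts to look and compute and a shell command to move; the robot and the scene stay as the last step left them, time stands still between calls to the robot, and variables do not carry over. Pictures are saved under pics/ and viewed, at most 14 in all, crops included, and the job is handed in when it is done.

```bash
ls; mkdir -p pics; python3 - <<'E'
from bench import bot, read_camera
import cv2, numpy as np
for n in ("scene","top"):
    c=read_camera(n); cv2.imwrite(f"pics/{n}0.png",c["img"][:,:,::-1])
    print(n,c["fx"],c["fy"],c["cx"],c["cy"],c["D"],np.round(c["T"],3).tolist())
o=bot.get_obs(); print(o)
E
```

```text
pics
scene 546.5887880915824 546.5887880915824 316.7667646431311 246.73464901623043 [-0.16934623  0.          0.          0.          0.        ] [[-0.62, 0.507, -0.598, 1408.938], [0.784, 0.407, -0.468, 784.084], [0.006, -0.76, -0.65, 1083.017], [0.0, 0.0, 0.0, 1.0]]
top 571.3611119151972 571.3611119151972 315.8456225169698 239.77791927424062 [-0.17864063  0.          0.          0.          0.        ] [[0.093, -0.973, 0.21, 242.375], [-0.996, -0.09, 0.021, 69.582], [-0.001, -0.211, -0.978, 1428.656], [0.0, 0.0, 0.0, 1.0]]
{'t': 0.1, 'qpos': array([-1.35580341e+00,  2.59242200e-01,  1.53596787e+00,  7.52607829e-07,
        1.34802017e+00, -2.02837083e-01]), 'qvel': array([ 0.00023702, -0.00102811, -0.00272696, -0.00040735,  0.00087699,
        0.00071068]), 'joint_efforts': array([ 1.67061589e-03, -4.38213909e+01, -2.84642226e+01,  7.20150070e-02,
        3.62954603e-02, -5.43407930e-05]), 'tool_pos': array([ 223.08026145, -502.22170496,  239.91816946]), 'eef_rot': array([-3.07168159e+00, -6.51222076e-01,  1.44739311e-05]), 'wrist_force': array([-0.01310955, -0.91199088,  0.89102654]), 'moment': array([ 0.02012891, -0.02979784,  0.00761664]), 'grasp_force': 0.0, 'gripper_width': 92.88153923701667}
```

View pics/scene0.png

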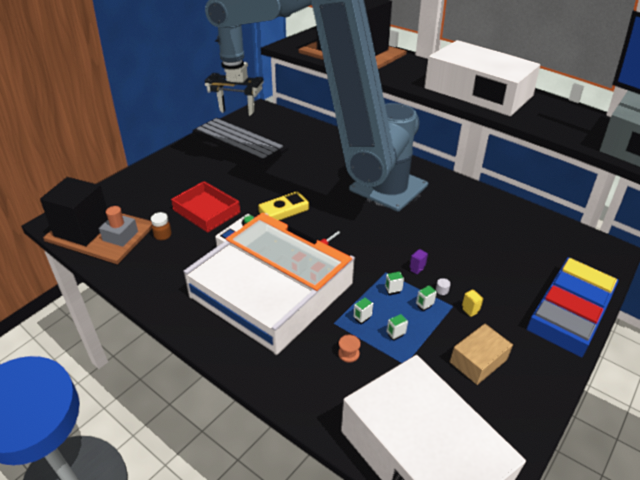

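View pics/top0.png

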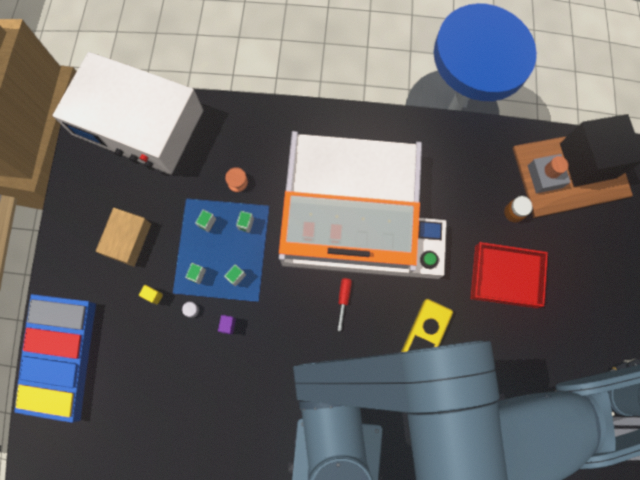

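The scene view shows the tester with its shut guard at (270,270), four green relays on the mat near (395,305), the bin at (205,205), and a purple (419,262) and a yellow (472,302) look-alike. In the top view the greens are at (205,220), (244,221), (195,272), (235,274). Two spent relays sit under the guard at (309,232) and (336,233), the handle is at (349,251), the button at (430,259) and the bin at (510,275).

```bash
cat > h.py <<'E'
import numpy as np, cv2
from scipy.spatial.transform import Rotation as R
from bench import bot, read_camera
def K(c): return np.array([[c["fx"],0,c["cx"]],[0,c["fy"],c["cy"]],[0,0,1.]])
def ray(c,p):
    u=cv2.undistortPoints(np.float64([[p]]),K(c),np.array(c["D"]))[0,0]
    T=np.array(c["T"]); d=T[:3,:3]@[u[0],u[1],1]; return T[:3,3],d/np.linalg.norm(d)
def plane(c,p,z):
    o,d=ray(c,p); return o+d*(z-o[2])/d[2]
def tri(c1,p1,c2,p2):
    A=np.zeros((3,3));b=np.zeros(3);L=[]
    for c,p in((c1,p1),(c2,p2)):
        o,d=ray(c,p);M=np.eye(3)-np.outer(d,d);A+=M;b+=M@o;L.append((M,o))
    x=np.linalg.solve(A,b); return x,max(np.linalg.norm(M@(x-o)) for M,o in L)
def proj(c,P):
    T=np.linalg.inv(c["T"]); return cv2.projectPoints(np.float64([P]),cv2.Rodrigues(T[:3,:3])[0],T[:3,3],K(c),np.array(c["D"]))[0][0,0]
def mask(c,h0,h1,s0,v0,v1=255):
    return cv2.inRange(cv2.cvtColor(c["img"],cv2.COLOR_RGB2HSV),(h0,s0,v0),(h1,255,v1))
def blobs(m,amin):
    n,l,st,ce=cv2.connectedComponentsWithStats(m)
    return [(ce[i],st[i,4],(l==i).astype(np.uint8)) for i in range(1,n) if st[i,4]>=amin]
def outline(m):  # min-area rectangle of a blob: sub-pixel-ish
    k=max(cv2.findContours(m,cv2.RETR_EXTERNAL,cv2.CHAIN_APPROX_NONE)[0],key=cv2.contourArea)
    return k
def go(x,y,z,yaw,cmd=None):
    """shift in tool axes and spin to reach TCP x,y,z with finger-closing line at angle yaw (world, mod pi)"""
    o=bot.get_obs(); p=np.array(o["tool_pos"]) if cmd is None else np.array(cmd)
    r=R.from_rotvec(o["eef_rot"]).as_matrix()
    sh=r.T@(np.array([x,y,z])-p); a=np.arctan2(r[1,1],r[0,1])
    d=(a-yaw+np.pi/2)%np.pi-np.pi/2   # tool z is down: spin + turns world yaw -
    return np.round(sh,1),round(d,3)
E
python3 - <<'E'
from h import *
t=read_camera("top"); s=read_camera("scene")
for n,c in(("top",t),("scene",s)):
    print(n)
    for nm,a in(("green",(45,80,90,60)),("red",(0,6,120,60)),("or",(7,16,170,120)),("red2",(172,180,120,60))):
        for ce,A,m in blobs(mask(c,*a),25):
            print(nm,ce.round(1),A)
G=[[],[]]
gt=[b for b in blobs(mask(t,45,80,90,60),25)]
gs=[b for b in blobs(mask(s,45,80,90,60),25)]
for ce,A,m in gt:
    best=sorted((tri(t,ce,s,c2)[1],tuple(tri(t,ce,s,c2)[0].round(1)),tuple(c2.round(1)),A2) for c2,A2,_ in gs)[:2]
    r=cv2.minAreaRect(outline(m)); print(ce.round(1),A,r,best)
o=bot.get_obs(); print(R.from_rotvec(o["eef_rot"]).as_matrix().round(3))
cv2.imwrite("pics/crop1.png",cv2.resize(t["img"][120:320,160:460,::-1],None,fx=2.6,fy=2.6,interpolation=cv2.INTER_CUBIC))
cv2.imwrite("pics/crop2.png",cv2.resize(s["img"][190:360,180:460,::-1],None,fx=2.8,fy=2.8,interpolation=cv2.INTER_CUBIC))
E
```

```text
top
green [203.6 218. ] 136
green [243.6 218.6] 133
green [429.8 258.5] 127
green [193.3 271.4] 141
green [233.4 273.3] 143
red [143.5 157.5] 41
red [509.  274.8] 4324
red [344.6 290.9] 290
red [ 51.7 342.6] 1130
or [347.5 240.1] 1931
red2 [ 28.2 336.9] 50
red2 [ 68.1 355.8] 25
scene
green [248.  218.4] 45
green [394.9 275.1] 93
green [427.1 289.9] 102
green [363.3 303. ] 95
green [357.4 313. ] 25
green [397.6 319.5] 99
red [205.6 205.7] 2143
red [324.2 241.2] 33
red [574.  303.8] 778
or [443.6  30.8] 38
or [579.5  78.7] 101
or [296.  248.4] 1166
or [161.7 227.8] 51
red2 [572.7 294.9] 49
[203.6 218. ] 136 ((203.50003051757812, 218.0), (9.838698387145996, 13.86362075805664), 26.56505012512207) [(np.float64(0.12400306081230758), (np.float64(564.6), np.float64(381.3), np.float64(64.5)), (np.float64(397.6), np.float64(319.5)), np.int32(99)), (np.float64(5.476257608532689), (np.float64(539.9), np.float64(350.1), np.float64(180.4)), (np.float64(394.9), np.float64(275.1)), np.int32(93))]
[243.6 218.6] 133 ((243.7705841064453, 218.78233337402344), (9.870335578918457, 13.775084495544434), 12.
[... 858 characters left out ...]
oat64(66.7)), (np.float64(427.1), np.float64(289.9)), np.int32(102)), (np.float64(39.90446938137593), (np.float64(462.9), np.float64(376.1), np.float64(-27.5)), (np.float64(397.6), np.float64(319.5)), np.int32(99))]
[233.4 273.3] 143 ((233.4412078857422, 273.23529052734375), (10.08726692199707, 14.100481033325195), 40.60129928588867) [(np.float64(0.23428753161290888), (np.float64(433.7), np.float64(290.0), np.float64(66.2)), (np.float64(394.9), np.float64(275.1)), np.int32(93)), (np.float64(6.9371814906587), (np.float64(450.7), np.float64(319.1), np.float64(-77.7)), (np.float64(397.6), np.float64(319.5)), np.int32(99))]
[[ 0.914  0.406 -0.   ]
 [ 0.406 -0.914  0.001]
 [ 0.    -0.001 -1.   ]]
```

View pics/crop1.png

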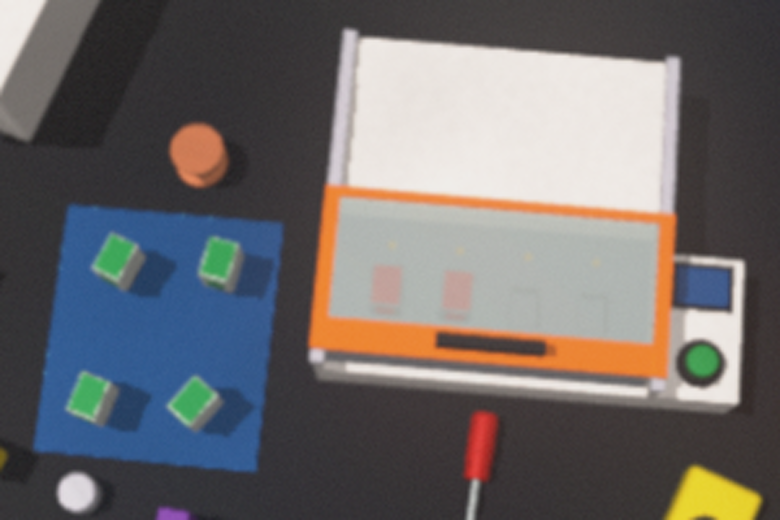

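View pics/crop2.png

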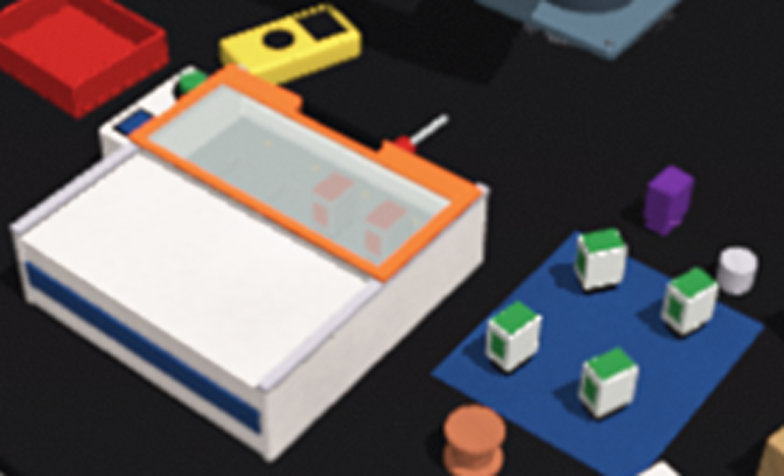

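The crops show four green tops at crop1 (117,260), (221,260), (91,397), (193,403). The spent red tops are under the guard at (387,285) and (457,292), and sockets 0 and 1 are empty. The guard's orange corners are near (328,186), (676,213), (668,377) and (310,350), and the handle is at (490,344).

```bash
cat >> h.py <<'E'
def rects(c,hsv,z,amin,S=6):
    """min-area rectangles of colour blobs, corners cast on plane z: list of (centre, (l,w), yaw of long axis, px centre)"""
    big=dict(c); big["img"]=cv2.resize(c["img"],None,fx=S,fy=S,interpolation=cv2.INTER_CUBIC)
    out=[]
    for ce,A,m in blobs(mask(big,*hsv),amin*S*S):
        k=outline(m)[:,0,:].astype(float)
        P=np.array([plane(c,(p+.5)/S-.5,z)[:2] for p in k]).astype(np.float32)
        (x,y),(w,h),a=cv2.minAreaRect(P); a=np.radians(a)
        if h>w: w,h,a=h,w,a+np.pi/2
        a=(a+np.pi/2)%np.pi-np.pi/2
        out.append((np.round([x,y],1),np.round([w,h],1),round(float(a),3),(ce/S).round(1),P))
    return out
E
python3 - <<'E'
from h import *
t=read_camera("top"); s=read_camera("scene")
for n,a,z in(("green",(45,80,90,60),62),("orange",(7,16,170,120),104),("bin",(0,6,120,60),45)):
    for r in rects(t,a,z,100): print(n,*r[:4])
# handle: dark pixels inside guard, both views
for n,c,bx in(("top",t,(325,243,375,260)),("scene",s,(272,212,330,250))):
    x0,y0,x1,y1=bx; g=cv2.cvtColor(c["img"],cv2.COLOR_RGB2GRAY); m=np.zeros_like(g); m[y0:y1,x0:x1]=(g[y0:y1,x0:x1]<75)
    for ce,A,mm in blobs(m,30):
        k=outline(mm)[:,0,:].astype(float); P=np.float32([plane(c,p,128)[:2] for p in k]); print(n,ce.round(1),A,cv2.minAreaRect(P))
E
```

```text
green [565.6 382.2] [35.9 26.7] -0.33 [203.9 218.3]
green [572.6 282.3] [35.4 26.4] -0.166 [244. 219.]
green [ 515. -183.] [31.5 30.7] -1.482 [430.2 258.8]
green [429.8 389.6] [35.8 26.5] -0.272 [193.6 271.8]
green [434.7 290.6] [35.8 26.1] -0.584 [233.8 273.7]
orange [563.6  20. ] [327.9 152.5] -1.566 [348.  240.4]
bin [ 495.2 -391.5] [195.6 150.2] 1.517 [509.4 275.3]
bin [418.9  18. ] [67.2 28. ] -0.059 [345.  291.3]
bin [216.1 734.7] [147.4  54.5] -1.57 [ 52.1 343. ]
top [348.3 252.1] 169 ((499.2756042480469, 20.206119537353516), (9.830997467041016, 93.03071594238281), 0.20773285627365112)
scene [309.4 225.3] 1107 ((484.7877197265625, 16.408226013183594), (139.6335906982422, 140.6962432861328), 38.782615661621094)
```

```bash
python3 - <<'E'
from h import *
print(go(499,20,240,0.005))
E
python3 -m jog 2>&1 | head -5
```

```text
(array([ 464.1, -365.6,    0.7]), np.float64(-1.158))
invalid input
```

```bash
python3 -m jog '{"xyz":[[464,-365.6,0],[464,-365.6,0],[464,-365.6,0],[464,-365.6,0],[464,-365.6,0],[464,-365.6,0],[464,-365.6,0],[464,-365.6,0],[464,-365.6,0],[464,-365.6,0]],"spin":[-1.158,-1.158,-1.158,-1.158,-1.158,-1.158,-1.158,-1.158,-1.158,-1.158],"gripper":[70,70,70,70,70,70,70,70,70,70]}' 20
python3 - <<'E'
from h import *
print(go(499,20,131,0.005))
E
```

```text
t: 1.55
tool_pos: [499.8, 22.8, 240.7]
eef_rot: [-2.212, -2.23, -0.001]
wrist_force: [-0.7, -1.0, -0.3]
gripper_width: 70.1
grasp_force: 0.0
(array([ -2.8,  -0.8, 109.7]), np.float64(0.003))
```

```bash
python3 -m jog '{"xyz":[[-1,0,60],[-1,0,90],[-1,0,108],[-1,0,108],[-1,0,108]],"gripper":[50,50,50,50,50]}' 
python3 -m jog '{"xyz":[[0,0,0],[0,0,0],[0,0,0],[0,0,0],[0,0,0]],"gripper":[0,0,0,0,0]}' 20
python3 - <<'E'
from h import *
print(bot.get_obs()["tool_pos"])
E
```

```text
[499.7622864   22.77163142 240.6594246 ]$: bad value
$: bad value
```

```bash
python3 -m jog '{"xyz":[[-1,0,60],[-1,0,90],[-1,0,108],[-1,0,108],[-1,0,108]],"gripper":[50,50,50,50,50],"spin":[0,0,0,0,0]}' 
python3 -m jog '{"xyz":[[0,0,0],[0,0,0],[0,0,0],[0,0,0],[0,0,0]],"gripper":[0,0,0,0,0],"spin":[0,0,0,0,0]}' 20
```

```text
t: 2.17
tool_pos: [499.5, 18.6, 133.5]
eef_rot: [2.215, 2.226, 0.001]
wrist_force: [-0.1, -0.2, -0.4]
gripper_width: 50.1
grasp_force: 0.0
t: 2.8
tool_pos: [499.5, 18.7, 132.9]
eef_rot: [2.215, 2.226, 0.001]
wrist_force: [1.9, 0.5, -0.5]
gripper_width: 11.8
grasp_force: 20.0
```

```bash
python3 -m jog '{"xyz":[[0,8,0],[0,24,0],[0,42,0],[0,60,0],[0,78,0],[0,96,0],[0,114,0],[0,130,0],[0,142,0],[0,148,0]],"gripper":[0,0,0,0,0,0,0,0,0,0],"spin":[0,0,0,0,0,0,0,0,0,0]}' 
python3 -m jog '{"xyz":[[0,2,0],[0,4,0],[0,4,0],[0,4,0]],"gripper":[0,0,0,0],"spin":[0,0,0,0]}'
python3 -m jog '{"xyz":[[0,-2,0],[0,-2,0]],"gripper":[0,0],"spin":[0,0]}'
```

```text
t: 4.05
tool_pos: [640.8, 19.4, 132.7]
eef_rot: [-2.207, -2.22, 0.018]
wrist_force: [-30.4, -2.2, 25.4]
gripper_width: 11.7
grasp_force: 20.0
t: 4.55
tool_pos: [640.9, 19.5, 132.6]
eef_rot: [-2.204, -2.217, 0.025]
wrist_force: [-31.1, -2.8, 25.0]
gripper_width: 12.2
grasp_force: 20.0
t: 4.8
tool_pos: [640.8, 19.4, 132.6]
eef_rot: [-2.206, -2.219, 0.02]
wrist_force: [-26.4, -2.3, 19.9]
gripper_width: 11.5
grasp_force: 20.0
```

```bash
python3 -m jog '{"xyz":[[0,-5,0],[0,-5,0],[0,-5,0],[0,-5,0],[0,-5,0]],"gripper":[0,0,60,60,60],"spin":[0,0,0,0,0]}'
python3 -m jog '{"xyz":[[0,0,-60],[0,0,-110],[0,-62,-110],[0,-125,-110],[0,-187,-110],[0,-250,-110],[0,-300,-110],[0,-300,-110]],"gripper":[60,60,60,60,60,60,60,60],"spin":[0,0,0,0,0,0,0,0]}'
python3 - <<'E'
from h import *
t=read_camera("top");s=read_camera("scene")
cv2.imwrite("pics/crop3.png",cv2.resize(t["img"][120:300,260:460,::-1],None,fx=3.2,fy=3.2,interpolation=cv2.INTER_CUBIC))
for r in rects(t,(7,16,170,120),104,100): print("orange",*r[:4])
for h in ((0,8,90,60),(172,180,90,60)):
  for r in rects(t,h,86,50): print("red",*r[:4])
  print([ (b[0].round(1),b[1]) for b in blobs(mask(s,*h),25)])
E
```

```text
t: 5.42
tool_pos: [644.3, 19.5, 132.3]
eef_rot: [-2.216, -2.227, -0.0]
wrist_force: [0.1, 1.0, 0.6]
gripper_width: 37.4
grasp_force: 0.0
t: 6.42
tool_pos: [341.4, 18.5, 242.7]
eef_rot: [2.216, 2.226, 0.0]
wrist_force: [0.4, -0.7, -0.4]
gripper_width: 59.7
grasp_force: 0.0
orange [702.3  20.6] [329.2 152.9] -1.568 [353.6 184.1]
red [703.2 553.1] [25.  16.4] 1.19 [143.8 157.9]
red [665.4 309.3] [67.  54.7] 0.443 [237.6 179.6]
red [551.5 118.6] [45.3 28.3] 0.012 [308.9 230.1]
red [551.6  52.8] [45.6 28.2] 0.029 [336.  232.2]
red [ 487.6 -377.9] [191.5 147.7] 1.517 [509.4 275.2]
red [216.8 715. ] [143.1  52.6] -1.568 [ 52.2 343. ]
[(array([205.6, 205.7]), np.int32(2147)), (array([114.5, 216.8]), np.int32(107)), (array([320.8, 244. ]), np.int32(111)), (array([298.4, 256.2]), np.int32(78)), (array([294. , 266.9]), np.int32(36)), (array([317.4, 266.3]), np.int32(80)), (array([312.9, 275.9]), np.int32(27)), (array([574. , 303.8]), np.int32(776)), (array([346.5, 351.8]), np.int32(170))]
red [216.9 716.6] [150.1  56.2] 1.568 [ 49.5 342.8]
[(array([576.3, 296.6]), np.int32(57))]
```

View pics/crop3.png

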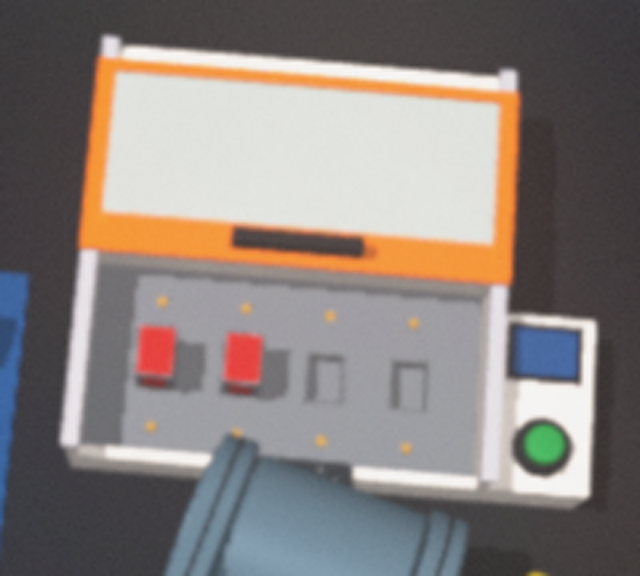

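The guard is open against its stop: the orange panel now runs from y=60 to 280 in the crop. The plate shows red relays at (155,352) and (243,358) and empty holes at (325,378) and (409,385).

```bash
python3 - <<'E'
from h import *
t=read_camera("top");s=read_camera("scene")
for p,q in(((309,228.7),(320.8,244)),((336,231),(320.8,244)),((309,228.7),(298.4,256.2)),((336,231),(298.4,256.2)),((309,228.7),(317.4,266.3))): print(tri(t,p,s,q))
for p in((308.9,228.6),(336,230.8)): print(plane(t,p,86))
print(go(554,119,240,1.574)); print(bot.get_obs()["tool_pos"])
cv2.imwrite("pics/crop4.png",cv2.resize(s["img"][200:310,250:370,::-1],None,fx=5,fy=5,interpolation=cv2.INTER_CUBIC))
E
```

```text
(array([539.76667737, 115.70103012, 154.46648512]), np.float64(0.9601533790883768))
(array([530.61022886,  75.86228748, 133.76848863]), np.float64(27.38541758901087))
(array([565.61118699,  95.05209948, 113.67326598]), np.float64(26.34675372219622))
(array([556.11777412,  52.18536429,  87.58641883]), np.float64(0.27541805922361456))
(array([555.63158831, 117.81407146,  87.39931423]), np.float64(0.6334861900681966))
[556.53967727 117.60025718  86.        ]
[557.14210837  51.97860829  86.        ]
(array([100.3, 209.1,   3.3]), np.float64(-1.569))
[345.42707587  17.66015141 243.0129777 ]
```

View pics/crop4.png

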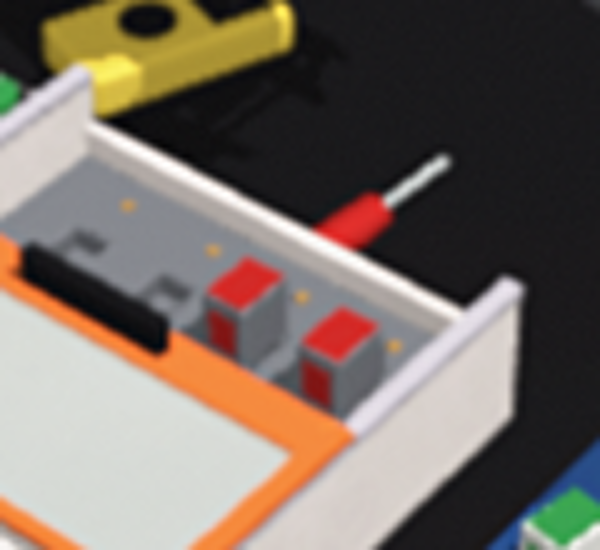

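The crop shows the two red tops at (245,285) and (340,333), upright and seated, with tops triangulated at 87.5 mm.

```bash
python3 -m jog '{"xyz":[[100,210,0],[100,210,0],[100,210,0],[100,210,0],[100,210,0],[100,210,0],[100,210,0],[100,210,0],[100,210,0],[100,210,0]],"gripper":[50,50,50,50,50,50,50,50,50,50],"spin":[-1.569,-1.569,-1.569,-1.569,-1.569,-1.569,-1.569,-1.569,-1.569,-1.569]}' 20
python3 -m jog '{"xyz":[[0,0,0],[0,0,0]],"gripper":[50,50],"spin":[0,0]}' >/dev/null
python3 - <<'E'
from h import *
print(go(555.5,118,77,1.574)); print(bot.get_obs()["tool_pos"])
E
```

```text
t: 7.88
tool_pos: [554.5, 119.3, 241.6]
eef_rot: [0.004, -3.14, -0.0]
wrist_force: [0.5, 0.1, 0.5]
gripper_width: 50.1
grasp_force: 0.0
(array([ -1.9,  -1.1, 165.4]), np.float64(-0.001))
[553.68331239 119.08797492 242.36128625]
```

```bash
python3 -m jog '{"xyz":[[-1.5,-1,50],[-1.5,-1,100],[-1.5,-1,130],[-1.5,-1,150],[-1.5,-1,165],[-1.5,-1,165],[-1.5,-1,165]],"gripper":[50,50,50,50,50,50,50],"spin":[0,0,0,0,0,0,0]}' 
python3 -m jog '{"xyz":[[0,0,0],[0,0,0],[0,0,0],[0,0,0],[0,0,0]],"gripper":[0,0,0,0,0],"spin":[0,0,0,0,0]}' 30
```

```text
t: 9.0
tool_pos: [555.6, 118.0, 78.5]
eef_rot: [-0.005, 3.14, 0.0]
wrist_force: [0.1, -0.2, 0.3]
gripper_width: 50.0
grasp_force: 0.0
t: 9.62
tool_pos: [555.3, 118.1, 78.2]
eef_rot: [-0.005, 3.141, 0.0]
wrist_force: [-1.0, 0.5, 5.9]
gripper_width: 29.6
grasp_force: 30.0
```

```bash
python3 -m jog '{"xyz":[[0,0,-8],[0,0,-30],[0,0,-75],[0,0,-115],[0,0,-115]],"gripper":[0,0,0,0,0],"spin":[0,0,0,0,0]}' 
python3 -m jog '{"xyz":[[10,-60,0],[20,-120,0],[30,-180,0],[40,-240,0],[50,-300,0],[55,-360,0],[55,-420,0],[55,-460,0],[55,-475,0],[55,-475,0]],"gripper":[0,0,0,0,0,0,0,0,0,0],"spin":[0,0,0,0,0,0,0,0,0,0]}' 
python3 - <<'E'
from h import *
print(bot.get_obs()["tool_pos"])
t=read_camera("top");s=read_camera("scene")
for c in(t,s):
  for r in rects(c,(0,8,120,60),45,900):
    P=r[4]; print(*r[:4], P[:,0].min(),P[:,0].max(),P[:,1].min(),P[:,1].max())
cv2.imwrite("pics/s5.png",s["img"][120:300,120:360,::-1].repeat(3,0).repeat(3,1))
E
```

```text
t: 10.25
tool_pos: [556.9, 118.0, 196.2]
eef_rot: [-0.005, 3.135, 0.0]
wrist_force: [0.8, -0.1, -1.0]
gripper_width: 30.0
grasp_force: 30.0
t: 11.5
tool_pos: [500.9, -356.9, 191.3]
eef_rot: [0.003, -3.14, -0.003]
wrist_force: [-0.1, 0.8, -0.6]
gripper_width: 29.9
grasp_force: 30.0
[ 500.87277368 -356.92647606  191.25587626]
[216.1 734.7] [147.6  54. ] 1.569 [ 52.1 343. ] 188.97108 243.09468 660.8611 808.46564
[ 515.  -374.7] [234.  177.6] 1.51 [206.1 206.2] 423.1054 607.8367 -493.98825 -257.31406
```

View pics/s5.png

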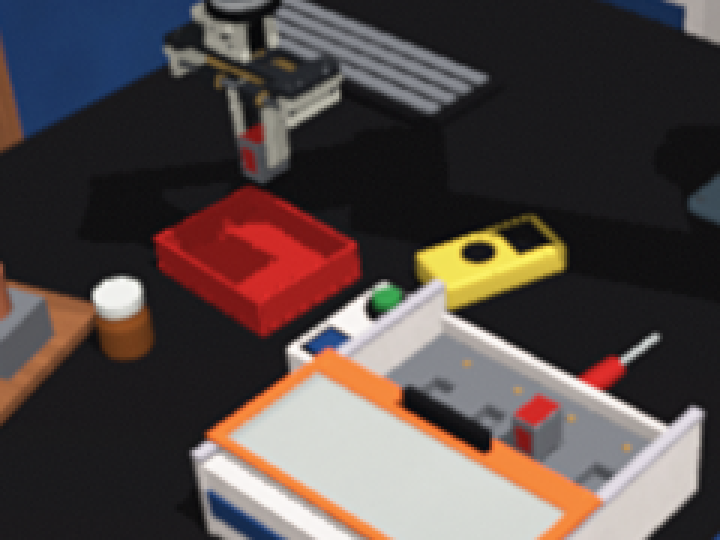

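Relay held above the bin; the rim corners are at crop (250,187), (157,238), (263,297) and (358,243). Socket 3 is now empty.

```bash
python3 - <<'E'
from h import *
s=read_camera("scene")
P=[plane(s,(120+u/3,120+v/3),45)[:2].round(0) for u,v in((250,187),(157,238),(263,297),(358,243))]; print(P,np.mean(P,0))
E
```

```text
[array([ 431., -476.]), array([ 563., -483.]), array([ 563., -312.]), array([ 432., -302.])] [ 497.25 -393.25]
```

```bash
python3 -m jog '{"xyz":[[0,-8,50],[0,-8,95],[0,-8,120],[0,-8,122],[0,-8,122]],"gripper":[0,0,0,0,0],"spin":[0,0,0,0,0]}' 
python3 -m jog '{"xyz":[[0,0,0],[0,0,0],[0,0,0],[0,0,-50],[0,0,-110],[0,0,-165],[0,0,-165]],"gripper":[48,48,48,48,48,48,48],"spin":[0,0,0,0,0,0,0]}' 
python3 - <<'E'
from h import *
print(go(555.7,52.2,240,1.574)); print(bot.get_obs()["tool_pos"])
E
```

```text
t: 12.28
tool_pos: [502.3, -364.8, 71.9]
eef_rot: [-0.007, 3.141, -0.002]
wrist_force: [-0.4, -0.4, -0.8]
gripper_width: 29.1
grasp_force: 30.0
t: 13.15
tool_pos: [503.4, -367.2, 241.9]
eef_rot: [-0.005, 3.134, -0.013]
wrist_force: [-0.3, -0.8, -0.4]
gripper_width: 47.6
grasp_force: 0.0
(array([-53.6, 419.2,  -1.2]), np.float64(-0.0))
[ 503.40249317 -367.17554296  241.86391142]
```

```bash
python3 -m jog '{"xyz":[[-54,417,0],[-54,417,0],[-54,417,0],[-54,417,0],[-54,417,0],[-54,417,0],[-54,417,0],[-54,417,0],[-54,417,0],[-54,417,0]],"gripper":[50,50,50,50,50,50,50,50,50,50],"spin":[0,0,0,0,0,0,0,0,0,0]}' >/dev/null
python3 - <<'E'
from h import *
print(go(555.7,52.2,77,1.574)); print(bot.get_obs()["tool_pos"])
E
```

```text
(array([ -1.8,   1.6, 158.2]), np.float64(-0.002))
[553.98138234  50.67874064 235.23877497]
```

```bash
python3 -m jog '{"xyz":[[-1.5,1.5,50],[-1.5,1.5,100],[-1.5,1.5,130],[-1.5,1.5,145],[-1.5,1.5,158],[-1.5,1.5,158],[-1.5,1.5,158]],"gripper":[50,50,50,50,50,50,50],"spin":[0,0,0,0,0,0,0]}' 
python3 -m jog '{"xyz":[[0,0,0],[0,0,0],[0,0,0],[0,0,0],[0,0,0]],"gripper":[0,0,0,0,0],"spin":[0,0,0,0,0]}' 30
```

```text
t: 15.28
tool_pos: [556.5, 53.4, 78.7]
eef_rot: [-0.005, 3.14, -0.0]
wrist_force: [0.4, 1.3, -0.2]
gripper_width: 49.9
grasp_force: 0.0
t: 15.9
tool_pos: [555.9, 53.5, 78.1]
eef_rot: [-0.005, 3.141, -0.0]
wrist_force: [-1.0, 0.1, 5.9]
gripper_width: 30.0
grasp_force: 30.0
```

```bash
python3 -m jog '{"xyz":[[0,0,-8],[0,0,-30],[0,0,-75],[0,0,-115],[0,0,-115]],"gripper":[0,0,0,0,0],"spin":[0,0,0,0,0]}' 
python3 -m jog '{"xyz":[[10,-60,0],[20,-120,0],[30,-180,0],[40,-240,0],[50,-300,0],[57,-360,0],[57,-420,0],[57,-460,0],[57,-483,0],[57,-483,0]],"gripper":[0,0,0,0,0,0,0,0,0,0],"spin":[0,0,0,0,0,0,0,0,0,0]}' 
python3 - <<'E'
from h import *
print(bot.get_obs()["tool_pos"])
s=read_camera("scene")
cv2.imwrite("pics/s6.png",s["img"][120:300,120:360,::-1].repeat(3,0).repeat(3,1))
E
```

```text
t: 16.52
tool_pos: [557.6, 53.4, 196.1]
eef_rot: [-0.005, 3.135, -0.001]
wrist_force: [-0.5, 0.7, -2.0]
gripper_width: 29.7
grasp_force: 30.0
t: 17.77
tool_pos: [499.1, -430.6, 190.3]
eef_rot: [0.001, -3.139, -0.004]
wrist_force: [-0.8, -0.7, -1.6]
gripper_width: 29.8
grasp_force: 30.0
[ 499.10510916 -430.60903418  190.31332728]
```

View pics/s6.png

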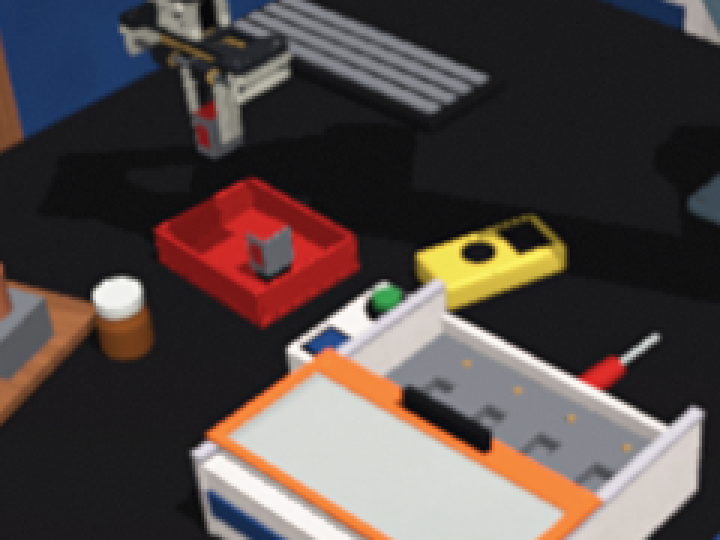

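All four sockets are empty now. One spent relay stands in the bin at crop (268,250), and the second hangs above it at (215,130).

```bash
python3 -m jog '{"xyz":[[0,-4,50],[0,-4,95],[0,-4,118],[0,-4,120],[0,-4,120]],"gripper":[0,0,0,0,0],"spin":[0,0,0,0,0]}' 
python3 -m jog '{"xyz":[[0,0,0],[0,0,0],[0,0,0],[0,0,-50],[0,0,-110],[0,0,-165],[0,0,-165]],"gripper":[44,44,44,44,44,44,44],"spin":[0,0,0,0,0,0,0]}' 
python3 -m jog '{"xyz":[[60,400,0],[60,400,0],[60,400,0],[60,400,0],[60,400,0],[60,400,0],[60,400,0],[60,400,0],[60,400,0]],"gripper":[70,70,70,70,70,70,70,70,70],"spin":[0,0,0,0,0,0,0,0,0]}'
python3 - <<'E'
from h import *
t=read_camera("top")
print(bot.get_obs()["tool_pos"], bot.get_obs()["qpos"].round(2))
for r in rects(t,(45,80,90,60),62,100): print(*r[:4])
for r in rects(t,(7,16,170,120),104,100): print("or",*r[:4])
for z in(0,): 
  for r in rects(t,(0,8,120,60),45,900): print("bin",*r[:4])
E
```

```text
t: 18.45
tool_pos: [500.8, -433.1, 73.6]
eef_rot: [-0.007, 3.141, -0.001]
wrist_force: [0.3, -0.9, -0.0]
gripper_width: 29.6
grasp_force: 30.0
t: 19.32
tool_pos: [502.0, -435.8, 244.3]
eef_rot: [-0.005, 3.134, -0.014]
wrist_force: [0.5, 0.2, 0.4]
gripper_width: 44.4
grasp_force: 0.0
t: 20.45
tool_pos: [439.0, -34.5, 237.3]
eef_rot: [0.005, -3.141, 0.001]
wrist_force: [-0.0, -0.4, 0.1]
gripper_width: 70.3
grasp_force: 0.0
[439.11920484 -34.89928196 237.3126025 ] [-0.33  0.06  1.78 -0.    1.3  -1.91]
[565.7 382. ] [35.9 26.6] -0.374 [203.9 218.3]
[572.5 282.3] [35.4 26.4] -0.166 [244. 219.]
[429.8 389.6] [35.8 26.5] -0.272 [193.6 271.8]
[434.8 290.5] [35.7 26.2] -0.584 [233.8 273.7]
or [702.4  20.6] [329.1 152.8] -1.567 [351.7 182.8]
bin [ 485.5 -403.3] [196.6 150.4] 1.523 [514.  279.7]
bin [216.1 734.7] [147.4  54.2] -1.569 [ 52.1 343.1]
```

```bash
python3 - <<'E'
from h import *
print(go(434.8,290.5,52,-0.584))
E
```

```text
(array([  3.5, 325.5, 185.2]), np.float64(-0.984))
```

```bash
python3 -m jog '{"xyz":[[3.5,325.5,0],[3.5,325.5,0],[3.5,325.5,0],[3.5,325.5,0],[3.5,325.5,0],[3.5,325.5,0],[3.5,325.5,60],[3.5,325.5,60],[3.5,325.5,60],[3.5,325.5,60]],"gripper":[70,70,70,70,70,70,70,70,70,70],"spin":[-0.984,-0.984,-0.984,-0.984,-0.984,-0.984,-0.984,-0.984,-0.984,-0.984]}'
python3 - <<'E'
from h import *
print(go(434.8,290.5,52,-0.584),bot.get_obs()["tool_pos"])
E
```

```text
t: 21.75
tool_pos: [436.1, 291.3, 179.8]
eef_rot: [-1.485, 2.765, -0.001]
wrist_force: [-1.2, -0.2, -0.7]
gripper_width: 69.7
grasp_force: 0.0
(array([  1.8,   0.9, 127.8]), np.float64(-0.001)) [436.12146358 291.33216797 179.83410627]
```

```bash
python3 -m jog '{"xyz":[[1,0.5,50],[1,0.5,90],[1,0.5,115],[1,0.5,127],[1,0.5,127],[1,0.5,127]],"gripper":[65,65,65,65,65,65],"spin":[0,0,0,0,0,0]}'
python3 -m jog '{"xyz":[[0,0,0],[0,0,0],[0,0,0],[0,0,0],[0,0,0]],"gripper":[0,0,0,0,0],"spin":[0,0,0,0,0]}' 6
python3 -m jog '{"xyz":[[0,0,0],[0,0,0],[0,0,0]],"gripper":[64,64,64],"spin":[0,0,0]}'
python3 -m jog '{"xyz":[[0,0,-60],[0,0,-60],[0,0,-60],[0,0,-60],[0,0,-60],[0,0,-60],[0,0,-60],[0,0,-60],[0,0,-60],[0,0,-60]],"gripper":[64,64,64,64,64,64,64,64,64,64],"spin":[0.4,0.785,1.1,1.571,1.571,1.571,1.571,1.571,1.571,1.571]}'
python3 - <<'E'
from h import *
t=read_camera("top")
for r in rects(t,(45,80,90,60),62,80): print(*r[:4])
print(bot.get_obs()["tool_pos"])
E
```

```text
t: 22.5
tool_pos: [434.6, 291.5, 52.1]
eef_rot: [-1.487, 2.764, -0.0]
wrist_force: [-0.1, 0.4, 0.3]
gripper_width: 65.0
grasp_force: 0.0
t: 23.12
tool_pos: [433.6, 291.2, 51.0]
eef_rot: [-1.488, 2.766, -0.0]
wrist_force: [-0.5, 0.2, 4.3]
gripper_width: 40.5
grasp_force: 5.9
t: 23.5
tool_pos: [433.3, 291.0, 50.4]
eef_rot: [1.488, -2.766, -0.0]
wrist_force: [0.8, 0.3, 0.8]
gripper_width: 62.8
grasp_force: 0.0
t: 24.75
tool_pos: [433.3, 291.0, 110.5]
eef_rot: [-0.903, -3.009, 0.0]
wrist_force: [-0.5, -0.2, 0.1]
gripper_width: 64.1
grasp_force: 0.0
[572.5 282.2] [35.5 26.3] -0.16 [244. 219.]
[ 514.9 -182.9] [31.7 31.3] -0.622 [430.1 258.8]
[430.2 390.3] [36.2 28.2] -0.254 [193.6 272.2]
[433.31123454 291.01468808 110.54334145]
```

```bash
python3 -m jog '{"xyz":[[0,0,30],[0,0,50],[0,0,60],[0,0,60],[0,0,60]],"gripper":[64,64,64,64,64],"spin":[0,0,0,0,0]}'
python3 -m jog '{"xyz":[[0,0,0],[0,0,0],[0,0,0],[0,0,0],[0,0,0]],"gripper":[0,0,0,0,0],"spin":[0,0,0,0,0]}' 30
python3 -m jog '{"xyz":[[0,0,-30],[0,0,-80],[0,0,-135],[0,0,-135],[0,0,-135],[0,0,-135]],"gripper":[0,0,0,0,0,0],"spin":[0,-0.15,-0.3,-0.45,-0.585,-0.585]}'
python3 - <<'E'
from h import *
print(go(555.5,118.5,185,1.574),bot.get_obs()["tool_pos"])
E
```

```text
t: 25.42
tool_pos: [434.0, 291.3, 51.3]
eef_rot: [0.903, 3.008, 0.001]
wrist_force: [-0.6, 1.4, -0.2]
gripper_width: 64.0
grasp_force: 0.0
t: 26.05
tool_pos: [433.4, 291.1, 50.8]
eef_rot: [0.904, 3.009, 0.0]
wrist_force: [-0.1, -0.5, 1.7]
gripper_width: 29.9
grasp_force: 29.8
t: 26.8
tool_pos: [433.2, 291.0, 185.6]
eef_rot: [0.0, -3.141, 0.0]
wrist_force: [0.5, 0.4, -0.3]
gripper_width: 30.3
grasp_force: 29.8
(array([-122.3, -172.5,    0.6]), np.float64(-0.003)) [433.23112197 291.00500646 185.59067395]
```

```bash
python3 -m jog '{"xyz":[[-122,-172.5,0],[-122,-172.5,0],[-122,-172.5,0],[-122,-172.5,0],[-122,-172.5,0],[-122,-172.5,0],[-122,-172.5,0],[-122,-172.5,0]],"gripper":[0,0,0,0,0,0,0,0],"spin":[-0.003,-0.003,-0.003,-0.003,-0.003,-0.003,-0.003,-0.003]}' >/dev/null
python3 -m jog '{"xyz":[[0,0,40],[0,0,75],[0,0,90],[0,0,90],[0,0,90]],"gripper":[0,0,0,0,0],"spin":[0,0,0,0,0]}'
python3 - <<'E'
from h import *
print(bot.get_obs()["tool_pos"])
s=read_camera("scene");t=read_camera("top")
a=cv2.resize(s["img"][200:300,250:370,::-1],(600,500),interpolation=cv2.INTER_CUBIC)
cv2.imwrite("pics/s7.png",a)
E
```

```text
t: 28.42
tool_pos: [556.7, 118.9, 97.0]
eef_rot: [-0.007, 3.139, 0.0]
wrist_force: [0.2, 0.2, -0.2]
gripper_width: 30.0
grasp_force: 29.8
[556.66510866 118.88907896  97.02223258]
```

View pics/s7.png

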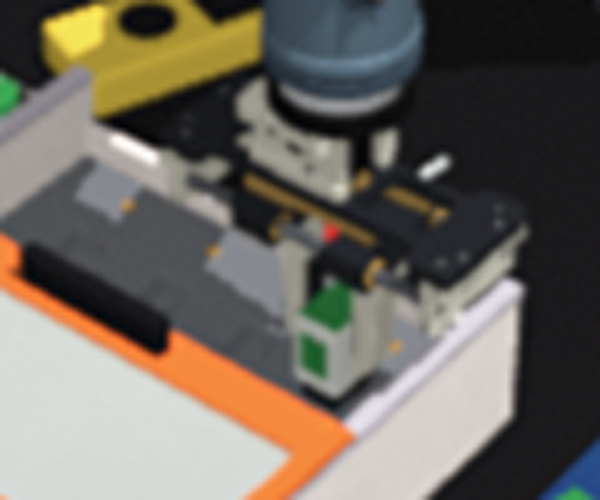

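The relay hangs just above socket 3 at (330,340), and the gripper body clears the guard handle and the walls.

```bash
python3 -m jog '{"xyz":[[0,0,3],[0,0,6],[0,0,8],[0,0,10],[0,0,10]],"gripper":[0,0,0,0,0],"spin":[0,0,0,0,0]}'
python3 -m jog '{"xyz":[[0,0,3],[0,0,5],[0,0,5]],"gripper":[0,0,0],"spin":[0,0,0]}'
```

```text
t: 29.15
tool_pos: [555.4, 118.7, 85.4]
eef_rot: [0.007, -3.141, -0.0]
wrist_force: [-0.3, 0.1, -0.3]
gripper_width: 29.9
grasp_force: 29.8
t: 29.52
tool_pos: [555.5, 118.7, 80.4]
eef_rot: [0.007, -3.141, 0.0]
wrist_force: [-0.4, 0.1, -1.4]
gripper_width: 30.0
grasp_force: 29.8
```

```bash
python3 -m jog '{"xyz":[[0,0,3],[0,0,5],[0,0,6],[0,0,6]],"gripper":[0,0,0,0],"spin":[0,0,0,0]}'
```

```text
t: 30.02
tool_pos: [555.6, 118.7, 74.8]
eef_rot: [0.007, -3.142, 0.0]
wrist_force: [-1.3, -0.7, 0.6]
gripper_width: 29.7
grasp_force: 29.8
```

```bash
python3 -m jog '{"xyz":[[0,0,1],[0,0,2],[0,0,2]],"gripper":[0,0,0],"spin":[0,0,0]}'
```

```text
t: 30.4
tool_pos: [555.6, 118.7, 74.7]
eef_rot: [-0.007, 3.141, -0.0]
wrist_force: [-6.8, -0.8, 15.6]
gripper_width: 29.8
grasp_force: 29.8
```

```bash
python3 -m jog '{"xyz":[[0,0,-1.5],[0,0,-1.5],[0,0,-1.5],[0,0,-1.5],[0,0,-50],[0,0,-110],[0,0,-110]],"gripper":[46,46,46,46,46,46,46],"spin":[0,0,0,0,0,0,0]}'
python3 -m jog '{"xyz":[[-16,164,0],[-16,164,0],[-16,164,0],[-16,164,0],[-16,164,0],[-16,164,0],[-16,164,0],[-16,164,0],[-16,164,0],[-16,164,0]],"gripper":[65,65,65,65,65,65,65,65,65,65],"spin":[-1.402,-1.402,-1.402,-1.402,-1.402,-1.402,-1.402,-1.402,-1.402,-1.402]}' >/dev/null
python3 -m jog '{"xyz":[[0,0,50],[0,0,50],[0,0,50]],"gripper":[65,65,65],"spin":[0,0,0]}'
python3 - <<'E'
from h import *
print(go(572,282.6,52,2.976),bot.get_obs()["tool_pos"])
t=read_camera("top")
for r in rects(t,(45,80,90,60),62,80): print(*r[:4])
E
```

```text
t: 31.28
tool_pos: [558.9, 118.8, 187.8]
eef_rot: [-0.007, 3.131, 0.0]
wrist_force: [0.1, -1.2, -0.6]
gripper_width: 45.9
grasp_force: 0.0
t: 32.9
tool_pos: [571.4, 282.9, 133.6]
eef_rot: [-2.03, 2.397, -0.0]
wrist_force: [0.8, 0.8, 0.9]
gripper_width: 65.1
grasp_force: 0.0
(array([ 0.2, -0.6, 81.6]), np.float64(0.0)) [571.36707197 282.8941961  133.57851351]
[565.3 382.8] [36.7 27.7] -0.33 [204.1 218.2]
[562.3 120.1] [33.7 23.4] -0.014 [308.7 229. ]
[ 514.9 -182.8] [31.7 31.5] -0.601 [430.1 258.8]
```

```bash
python3 -m jog '{"xyz":[[0,0,40],[0,0,65],[0,0,80],[0,0,82],[0,0,82]],"gripper":[65,65,65,65,65],"spin":[0,0,0,0,0]}'
python3 -m jog '{"xyz":[[0,0,0],[0,0,0],[0,0,0],[0,0,0],[0,0,0]],"gripper":[0,0,0,0,0],"spin":[0,0,0,0,0]}' 6
python3 -m jog '{"xyz":[[0,0,0],[0,0,0],[0,0,0]],"gripper":[64,64,64],"spin":[0,0,0]}' >/dev/null
python3 -m jog '{"xyz":[[0,0,-60],[0,0,-60],[0,0,-60],[0,0,-60],[0,0,-60],[0,0,-60],[0,0,-60],[0,0,-60],[0,0,-60],[0,0,-60]],"gripper":[64,64,64,64,64,64,64,64,64,64],"spin":[0.4,0.785,1.1,1.571,1.571,1.571,1.571,1.571,1.571,1.571]}'
python3 -m jog '{"xyz":[[0,0,30],[0,0,50],[0,0,60],[0,0,60],[0,0,60]],"gripper":[64,64,64,64,64],"spin":[0,0,0,0,0]}' >/dev/null
python3 -m jog '{"xyz":[[0,0,0],[0,0,0],[0,0,0],[0,0,0],[0,0,0]],"gripper":[0,0,0,0,0],"spin":[0,0,0,0,0]}' 30
python3 -m jog '{"xyz":[[0,0,-30],[0,0,-80],[0,0,-135],[0,0,-135],[0,0,-135],[0,0,-135]],"gripper":[0,0,0,0,0,0],"spin":[0,0,-0.1,-0.169,-0.169,-0.169]}'
python3 - <<'E'
from h import *
print(go(555.5,52.7,185,1.574),bot.get_obs()["tool_pos"])
E
```

```text
t: 33.58
tool_pos: [571.9, 283.1, 51.9]
eef_rot: [-2.03, 2.395, -0.001]
wrist_force: [-0.4, 0.1, 0.0]
gripper_width: 65.0
grasp_force: 0.0
t: 34.2
tool_pos: [571.2, 282.8, 51.1]
eef_rot: [-2.031, 2.396, -0.0]
wrist_force: [-0.0, 0.4, 3.8]
gripper_width: 39.9
grasp_force: 6.0
t: 35.83
tool_pos: [570.9, 282.7, 110.5]
eef_rot: [-0.257, -3.131, 0.0]
wrist_force: [0.1, 0.7, -1.3]
gripper_width: 64.2
grasp_force: 0.0
t: 37.08
tool_pos: [571.0, 282.7, 50.8]
eef_rot: [0.259, 3.131, -0.0]
wrist_force: [0.2, -0.8, 1.7]
gripper_width: 29.7
grasp_force: 30.0
t: 37.83
tool_pos: [570.2, 282.5, 184.4]
eef_rot: [0.004, -3.139, 0.001]
wrist_force: [-0.2, 0.3, -0.9]
gripper_width: 29.5
grasp_force: 30.0
(array([  15.3, -229.8,   -0.4]), np.float64(-0.0)) [570.20376271 282.54420411 184.37531258]
```

```bash
python3 -m jog '{"xyz":[[15.5,-230,0],[15.5,-230,0],[15.5,-230,0],[15.5,-230,0],[15.5,-230,0],[15.5,-230,0],[15.5,-230,0],[15.5,-230,0]],"gripper":[0,0,0,0,0,0,0,0],"spin":[0,0,0,0,0,0,0,0]}' >/dev/null
python3 -m jog '{"xyz":[[0,0,40],[0,0,75],[0,0,88],[0,0,88],[0,0,88],[0,0,88]],"gripper":[0,0,0,0,0,0],"spin":[0,0,0,0,0,0]}'
python3 -m jog '{"xyz":[[0,0,3],[0,0,6],[0,0,9],[0,0,12],[0,0,14],[0,0,16],[0,0,16]],"gripper":[0,0,0,0,0,0,0],"spin":[0,0,0,0,0,0,0]}'
```

```text
t: 39.58
tool_pos: [557.4, 52.7, 99.1]
eef_rot: [-0.007, 3.139, -0.0]
wrist_force: [0.3, 0.4, -0.8]
gripper_width: 29.8
grasp_force: 30.0
t: 40.45
tool_pos: [556.3, 52.7, 81.5]
eef_rot: [0.007, -3.141, -0.0]
wrist_force: [-0.3, 0.8, -0.8]
gripper_width: 29.6
grasp_force: 30.0
```

```bash
python3 -m jog '{"xyz":[[0,0,3],[0,0,6],[0,0,8],[0,0,9],[0,0,9]],"gripper":[0,0,0,0,0],"spin":[0,0,0,0,0]}'
```

```text
t: 41.08
tool_pos: [556.4, 52.7, 74.7]
eef_rot: [-0.007, 3.141, -0.0]
wrist_force: [-7.2, 0.4, 16.2]
gripper_width: 30.1
grasp_force: 30.0
```

```bash
python3 -m jog '{"xyz":[[0,0,-1.5],[0,0,-1.5],[0,0,-1.5],[0,0,-1.5],[0,0,-50],[0,0,-110],[0,0,-110]],"gripper":[46,46,46,46,46,46,46],"spin":[0,0,0,0,0,0,0]}'
python3 -m jog '{"xyz":[[127,337,0],[127,337,0],[127,337,0],[127,337,0],[127,337,0],[127,337,0],[127,337,0],[127,337,0],[127,337,0],[127,337,0]],"gripper":[65,65,65,65,65,65,65,65,65,65],"spin":[-1.296,-1.296,-1.296,-1.296,-1.296,-1.296,-1.296,-1.296,-1.296,-1.296]}' >/dev/null
python3 -m jog '{"xyz":[[0,0,50],[0,0,50],[0,0,50],[0,0,50]],"gripper":[65,65,65,65],"spin":[0,0,0,0]}'
python3 - <<'E'
from h import *
print(go(428.4,390,51,2.870),bot.get_obs()["tool_pos"])
t=read_camera("top")
for r in rects(t,(45,80,90,60),62,80): print(*r[:4])
E
```

```text
t: 41.95
tool_pos: [559.6, 52.5, 187.7]
eef_rot: [-0.007, 3.131, -0.002]
wrist_force: [-0.1, 0.7, 0.1]
gripper_width: 45.9
grasp_force: 0.0
t: 43.7
tool_pos: [429.1, 389.7, 134.5]
eef_rot: [-1.899, 2.499, -0.001]
wrist_force: [0.0, -0.1, -0.6]
gripper_width: 65.3
grasp_force: 0.0
(array([ 0.1,  1. , 83.5]), np.float64(0.0)) [429.11837313 389.67861463 134.52622708]
[567.6 381.6] [31.5 26.9] -0.33 [204.3 217.6]
[562.2 119.8] [34.6 25.1] -0.028 [308.8 228.9]
[562.6  52.8] [34.4 24.7] 0.044 [336.1 231.3]
[ 514.9 -182.9] [31.6 31.4] -0.6 [430.1 258.8]
```

```bash
python3 -m jog '{"xyz":[[0,0,40],[0,0,65],[0,0,80],[0,0,83],[0,0,83]],"gripper":[65,65,65,65,65],"spin":[0,0,0,0,0]}'
python3 -m jog '{"xyz":[[0,0,0],[0,0,0],[0,0,0],[0,0,0],[0,0,0]],"gripper":[0,0,0,0,0],"spin":[0,0,0,0,0]}' 6
python3 -m jog '{"xyz":[[0,0,0],[0,0,0],[0,0,0]],"gripper":[64,64,64],"spin":[0,0,0]}' >/dev/null
python3 -m jog '{"xyz":[[0,0,-60],[0,0,-60],[0,0,-60],[0,0,-60],[0,0,-60],[0,0,-60],[0,0,-60],[0,0,-60],[0,0,-60],[0,0,-60]],"gripper":[64,64,64,64,64,64,64,64,64,64],"spin":[0.4,0.785,1.1,1.571,1.571,1.571,1.571,1.571,1.571,1.571]}'
python3 -m jog '{"xyz":[[0,0,30],[0,0,50],[0,0,60],[0,0,60],[0,0,60]],"gripper":[64,64,64,64,64],"spin":[0,0,0,0,0]}' >/dev/null
python3 -m jog '{"xyz":[[0,0,0],[0,0,0],[0,0,0],[0,0,0],[0,0,0]],"gripper":[0,0,0,0,0],"spin":[0,0,0,0,0]}' 30
python3 -m jog '{"xyz":[[0,0,-30],[0,0,-80],[0,0,-135],[0,0,-135],[0,0,-135],[0,0,-135],[0,0,-135]],"gripper":[0,0,0,0,0,0,0],"spin":[0,0,-0.1,-0.2,-0.275,-0.275,-0.275]}'
python3 - <<'E'
from h import *
print(go(555.5,-13.4,185,1.574),bot.get_obs()["tool_pos"])
E
```

```text
t: 44.38
tool_pos: [428.6, 389.6, 50.5]
eef_rot: [-1.901, 2.5, -0.0]
wrist_force: [0.2, 0.4, 0.4]
gripper_width: 65.3
grasp_force: 0.0
t: 45.0
tool_pos: [428.3, 389.3, 50.1]
eef_rot: [-1.901, 2.5, -0.0]
wrist_force: [-0.8, 0.2, 4.2]
gripper_width: 40.3
grasp_force: 6.0
t: 46.62
tool_pos: [427.9, 389.1, 109.5]
eef_rot: [-0.423, -3.113, 0.0]
wrist_force: [0.5, -0.3, -0.2]
gripper_width: 64.0
grasp_force: 0.0
t: 47.88
tool_pos: [428.0, 389.2, 49.8]
eef_rot: [0.424, 3.113, 0.0]
wrist_force: [0.1, -0.8, 1.4]
gripper_width: 29.7
grasp_force: 30.0
t: 48.75
tool_pos: [427.8, 389.1, 184.3]
eef_rot: [0.004, -3.141, 0.001]
wrist_force: [-1.1, 0.2, -1.5]
gripper_width: 29.8
grasp_force: 30.0
(array([-126.6, -402.8,   -0.6]), np.float64(-0.0)) [427.81944014 389.08259631 184.31826203]
```

```bash
python3 -m jog '{"xyz":[[-126.5,-402.8,0],[-126.5,-402.8,0],[-126.5,-402.8,0],[-126.5,-402.8,0],[-126.5,-402.8,0],[-126.5,-402.8,0],[-126.5,-402.8,0],[-126.5,-402.8,0],[-126.5,-402.8,0],[-126.5,-402.8,0]],"gripper":[0,0,0,0,0,0,0,0,0,0],"spin":[0,0,0,0,0,0,0,0,0,0]}' >/dev/null
python3 -m jog '{"xyz":[[0,0,40],[0,0,75],[0,0,88],[0,0,88],[0,0,88],[0,0,88]],"gripper":[0,0,0,0,0,0],"spin":[0,0,0,0,0,0]}'
python3 -m jog '{"xyz":[[0,0,3],[0,0,6],[0,0,9],[0,0,12],[0,0,14],[0,0,16],[0,0,16]],"gripper":[0,0,0,0,0,0,0],"spin":[0,0,0,0,0,0,0]}'
```

```text
t: 50.75
tool_pos: [557.1, -13.2, 98.1]
eef_rot: [-0.007, 3.139, -0.001]
wrist_force: [1.0, 1.2, -1.2]
gripper_width: 30.1
grasp_force: 30.0
t: 51.62
tool_pos: [556.1, -13.0, 80.5]
eef_rot: [0.007, -3.141, -0.0]
wrist_force: [0.3, 0.6, -1.8]
gripper_width: 29.8
grasp_force: 30.0
```

```bash
python3 -m jog '{"xyz":[[0,0,3],[0,0,6],[0,0,8],[0,0,9],[0,0,9]],"gripper":[0,0,0,0,0],"spin":[0,0,0,0,0]}'
python3 -m jog '{"xyz":[[0,0,-1.5],[0,0,-1.5],[0,0,-1.5],[0,0,-1.5],[0,0,-50],[0,0,-110],[0,0,-110]],"gripper":[46,46,46,46,46,46,46],"spin":[0,0,0,0,0,0,0]}'
python3 -m jog '{"xyz":[[-8.5,395,0],[-8.5,395,0],[-8.5,395,0],[-8.5,395,0],[-8.5,395,0],[-8.5,395,0],[-8.5,395,0],[-8.5,395,0],[-8.5,395,0],[-8.5,395,0]],"gripper":[65,65,65,65,65,65,65,65,65,65],"spin":[-1.223,-1.223,-1.223,-1.223,-1.223,-1.223,-1.223,-1.223,-1.223,-1.223]}' >/dev/null
python3 -m jog '{"xyz":[[0,0,50],[0,0,50],[0,0,50],[0,0,50]],"gripper":[65,65,65,65],"spin":[0,0,0,0]}'
python3 - <<'E'
from h import *
print(go(564.3,382.4,51,2.797),bot.get_obs()["tool_pos"])
E
```

```text
t: 52.25
tool_pos: [556.2, -13.1, 73.7]
eef_rot: [-0.007, 3.141, -0.0]
wrist_force: [-6.1, 0.5, 16.3]
gripper_width: 29.7
grasp_force: 30.0
t: 53.12
tool_pos: [559.3, -13.7, 186.7]
eef_rot: [-0.007, 3.132, -0.004]
wrist_force: [0.5, -0.5, -0.5]
gripper_width: 45.9
grasp_force: 0.0
t: 54.88
tool_pos: [564.2, 382.2, 134.0]
eef_rot: [-1.806, 2.566, -0.001]
wrist_force: [-0.7, -0.1, 0.7]
gripper_width: 65.2
grasp_force: 0.0
(array([-0. ,  0.2, 83. ]), np.float64(0.0)) [564.23573796 382.19131715 133.95862491]
```

```bash
python3 -m jog '{"xyz":[[0,0,40],[0,0,65],[0,0,80],[0,0,83],[0,0,83]],"gripper":[65,65,65,65,65],"spin":[0,0,0,0,0]}'
python3 -m jog '{"xyz":[[0,0,0],[0,0,0],[0,0,0],[0,0,0],[0,0,0]],"gripper":[0,0,0,0,0],"spin":[0,0,0,0,0]}' 6
python3 -m jog '{"xyz":[[0,0,0],[0,0,0],[0,0,0]],"gripper":[64,64,64],"spin":[0,0,0]}' >/dev/null
python3 -m jog '{"xyz":[[0,0,-60],[0,0,-60],[0,0,-60],[0,0,-60],[0,0,-60],[0,0,-60],[0,0,-60],[0,0,-60],[0,0,-60],[0,0,-60]],"gripper":[64,64,64,64,64,64,64,64,64,64],"spin":[0.4,0.785,1.1,1.571,1.571,1.571,1.571,1.571,1.571,1.571]}'
python3 -m jog '{"xyz":[[0,0,30],[0,0,50],[0,0,60],[0,0,60],[0,0,60]],"gripper":[64,64,64,64,64],"spin":[0,0,0,0,0]}' >/dev/null
python3 -m jog '{"xyz":[[0,0,0],[0,0,0],[0,0,0],[0,0,0],[0,0,0]],"gripper":[0,0,0,0,0],"spin":[0,0,0,0,0]}' 30
python3 -m jog '{"xyz":[[0,0,-30],[0,0,-80],[0,0,-135],[0,0,-135],[0,0,-135],[0,0,-135],[0,0,-135]],"gripper":[0,0,0,0,0,0,0],"spin":[0,0,-0.1,-0.2,-0.348,-0.348,-0.348]}'
python3 - <<'E'
from h import *
print(go(555.5,-79.4,185,1.574),bot.get_obs()["tool_pos"])
E
```

```text
t: 55.5
tool_pos: [563.7, 382.3, 49.8]
eef_rot: [-1.808, 2.567, -0.0]
wrist_force: [-0.1, 1.2, 0.7]
gripper_width: 64.6
grasp_force: 0.0
t: 56.12
tool_pos: [563.4, 382.1, 49.2]
eef_rot: [-1.808, 2.568, -0.0]
wrist_force: [0.7, -0.6, 2.7]
gripper_width: 40.5
grasp_force: 6.0
t: 57.75
tool_pos: [562.9, 381.9, 108.5]
eef_rot: [-0.536, -3.095, 0.0]
wrist_force: [-0.6, -0.2, 0.8]
gripper_width: 64.3
grasp_force: 0.0
t: 59.0
tool_pos: [563.0, 382.0, 48.8]
eef_rot: [0.537, 3.095, 0.0]
wrist_force: [0.7, 0.1, 0.5]
gripper_width: 29.9
grasp_force: 29.9
t: 59.88
tool_pos: [562.8, 381.9, 183.2]
eef_rot: [0.002, -3.141, 0.0]
wrist_force: [-0.2, -0.6, -1.2]
gripper_width: 29.6
grasp_force: 29.9
(array([   8. , -461.3,   -1.6]), np.float64(-0.002)) [562.83025291 381.8830272  183.24896886]
```

```bash
python3 -m jog '{"xyz":[[8,-461.3,0],[8,-461.3,0],[8,-461.3,0],[8,-461.3,0],[8,-461.3,0],[8,-461.3,0],[8,-461.3,0],[8,-461.3,0],[8,-461.3,0],[8,-461.3,0]],"gripper":[0,0,0,0,0,0,0,0,0,0],"spin":[-0.002,-0.002,-0.002,-0.002,-0.002,-0.002,-0.002,-0.002,-0.002,-0.002]}' >/dev/null
python3 -m jog '{"xyz":[[0,0,40],[0,0,75],[0,0,87],[0,0,87],[0,0,87],[0,0,87]],"gripper":[0,0,0,0,0,0],"spin":[0,0,0,0,0,0]}'
python3 -m jog '{"xyz":[[0,0,3],[0,0,6],[0,0,9],[0,0,12],[0,0,14],[0,0,17],[0,0,17]],"gripper":[0,0,0,0,0,0,0],"spin":[0,0,0,0,0,0,0]}'
```

```text
t: 61.88
tool_pos: [557.9, -79.6, 98.1]
eef_rot: [-0.01, 3.139, -0.001]
wrist_force: [0.4, 0.4, -0.3]
gripper_width: 29.8
grasp_force: 29.9
t: 62.75
tool_pos: [556.8, -79.3, 79.3]
eef_rot: [0.01, -3.141, -0.0]
wrist_force: [-1.0, 0.7, -1.6]
gripper_width: 29.9
grasp_force: 29.9
```

Going in freely. Press home, release, lift clear, and then look.

```bash
python3 -m jog '{"xyz":[[0,0,3],[0,0,6],[0,0,8],[0,0,9],[0,0,9]],"gripper":[0,0,0,0,0],"spin":[0,0,0,0,0]}'
python3 -m jog '{"xyz":[[0,0,-1.5],[0,0,-1.5],[0,0,-1.5],[0,0,-1.5],[0,0,-50],[0,0,-110],[0,0,-165],[0,0,-165]],"gripper":[46,46,46,46,46,46,46,46],"spin":[0,0,0,0,0,0,0,0]}'
python3 -m jog '{"xyz":[[160,100,0],[160,100,0],[160,100,0],[160,100,0],[160,100,0],[160,100,0],[160,100,0],[160,100,0],[160,100,0],[160,100,0]],"gripper":[60,60,60,60,60,60,60,60,60,60],"spin":[1.571,1.571,1.571,1.571,1.571,1.571,1.571,1.571,1.571,1.571]}' 25
python3 - <<'E'
from h import *
s=read_camera("scene");t=read_camera("top")
a=cv2.resize(s["img"][170:300,150:370,::-1],(770,455),interpolation=cv2.INTER_CUBIC)
cv2.imwrite("pics/s8.png",a)
gt=[b[0] for b in blobs(mask(t,45,80,90,60),60)]; gs=[b[0] for b in blobs(mask(s,45,80,90,90),25)]
for g in gt:
    e,x=min(((tri(t,g,s,q)[1],tuple(tri(t,g,s,q)[0].round(1))) for q in gs)); print(g.round(1),round(e,1),x)
for r in rects(t,(7,16,170,120),104,100): print("or",*r[:4])
print(go(641,19.5,240,0.003),bot.get_obs()["tool_pos"])
E
```

```text
t: 63.38
tool_pos: [556.8, -79.4, 72.7]
eef_rot: [-0.01, 3.141, -0.001]
wrist_force: [-7.9, -0.2, 16.7]
gripper_width: 30.5
grasp_force: 29.9
t: 64.38
tool_pos: [559.6, -80.2, 240.8]
eef_rot: [-0.01, 3.132, -0.005]
wrist_force: [-0.1, 0.6, 0.1]
gripper_width: 46.1
grasp_force: 0.0
t: 65.62
tool_pos: [395.7, 19.8, 234.6]
eef_rot: [-2.213, -2.228, 0.002]
wrist_force: [0.9, 0.6, -0.2]
gripper_width: 60.0
grasp_force: 0.0
[308.3 228.7] 0.3 (np.float64(555.9), np.float64(118.6), np.float64(88.2))
[363.4 230.3] 2.0 (np.float64(561.7), np.float64(-11.8), np.float64(92.8))
[390.3 235.7] 0.2 (np.float64(556.8), np.float64(-79.5), np.float64(87.4))
[429.9 258.5] 0.1 (np.float64(511.5), np.float64(-180.2), np.float64(78.1))
or [702.5  20.7] [329.2 152.8] -1.566 [353.6 184.1]
(array([ -2.1, 245. ,  -5.3]), np.float64(0.005)) [395.97262914  19.70697792 234.97684062]
```

View pics/s8.png

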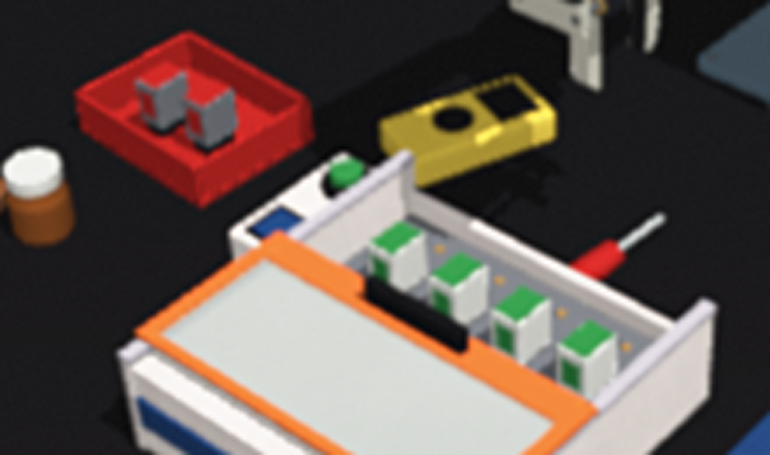

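All four fresh relays sit seated in a row, at crop (395,250) to (585,350), and both spent relays are in the bin at (160,100) and (210,115). The guard is still open.

```bash
python3 -m jog '{"xyz":[[-1.5,244,0],[-1.5,244,0],[-1.5,244,0],[-1.5,244,0],[-1.5,244,0],[-1.5,244,0],[-1.5,244,0]],"gripper":[50,50,50,50,50,50,50],"spin":[0,0,0,0,0,0,0]}' >/dev/null
python3 -m jog '{"xyz":[[0,0,60],[0,0,90],[0,0,102],[0,0,102],[0,0,102]],"gripper":[50,50,50,50,50],"spin":[0,0,0,0,0]}'
python3 -m jog '{"xyz":[[0,0,0],[0,0,0],[0,0,0],[0,0,0],[0,0,0]],"gripper":[0,0,0,0,0],"spin":[0,0,0,0,0]}' 20
```

```text
t: 67.22
tool_pos: [641.4, 19.4, 135.8]
eef_rot: [2.213, 2.226, 0.003]
wrist_force: [-0.9, -0.4, 0.2]
gripper_width: 50.0
grasp_force: 0.0
t: 67.85
tool_pos: [640.4, 19.6, 133.6]
eef_rot: [-2.215, -2.228, 0.0]
wrist_force: [0.2, 0.1, -0.4]
gripper_width: 11.6
grasp_force: 20.0
```

```bash
python3 -m jog '{"xyz":[[0,-8,0],[0,-24,0],[0,-42,0],[0,-60,0],[0,-78,0],[0,-96,0],[0,-114,0],[0,-130,0],[0,-140,0],[0,-145,0]],"gripper":[0,0,0,0,0,0,0,0,0,0],"spin":[0,0,0,0,0,0,0,0,0,0]}' 
python3 -m jog '{"xyz":[[0,-2,0],[0,-4,0],[0,-5,0],[0,-6,0],[0,-6,0]],"gripper":[0,0,0,0,0],"spin":[0,0,0,0,0]}'
```

```text
t: 69.1
tool_pos: [494.8, 18.9, 133.6]
eef_rot: [-2.215, -2.228, -0.0]
wrist_force: [3.0, 1.4, -3.8]
gripper_width: 11.9
grasp_force: 20.0
t: 69.72
tool_pos: [490.3, 18.8, 133.6]
eef_rot: [2.214, 2.227, 0.002]
wrist_force: [4.5, 2.6, -5.0]
gripper_width: 11.8
grasp_force: 20.0
```

```bash
python3 -m jog '{"xyz":[[0,-2,0],[0,-3,0],[0,-3,0]],"gripper":[0,0,0],"spin":[0,0,0]}'
```

```text
t: 70.1
tool_pos: [490.2, 18.8, 133.7]
eef_rot: [2.212, 2.224, 0.009]
wrist_force: [14.8, 3.1, -14.2]
gripper_width: 11.9
grasp_force: 20.0
```

```bash
python3 -m jog '{"xyz":[[0,3,0],[0,3,0],[0,3,0],[0,3,0],[0,3,0],[0,3,-60],[0,3,-110],[0,3,-110]],"gripper":[0,0,30,30,30,30,30,30],"spin":[0,0,0,0,0,0,0,0]}'
python3 -m jog '{"xyz":[[-200,21,0],[-200,21,0],[-200,21,0],[-200,21,0],[-200,21,0],[-200,21,0],[-200,21,0]],"gripper":[0,0,0,0,0,0,0],"spin":[0,0,0,0,0,0,0]}' 
python3 - <<'E'
from h import *
s=read_camera("scene");t=read_camera("top")
for r in rects(t,(7,16,170,120),104,100): print("or",*r[:4])
for r in rects(t,(45,80,90,60),78,60): print("g",*r[:4])
print(go(511.5,-180.5,112,0.003),bot.get_obs()["tool_pos"])
cv2.imwrite("pics/s9.png",cv2.resize(s["img"][170:300,150:370,::-1],(770,455),interpolation=cv2.INTER_CUBIC))
E
```

```text
t: 71.1
tool_pos: [491.6, 18.2, 248.0]
eef_rot: [2.21, 2.223, 0.007]
wrist_force: [1.2, 0.2, -0.3]
gripper_width: 30.1
grasp_force: 0.0
t: 71.97
tool_pos: [511.5, -179.5, 243.7]
eef_rot: [-2.212, -2.23, -0.0]
wrist_force: [-0.7, 0.2, -0.5]
gripper_width: 0.5
grasp_force: 0.0
or [552.4  20. ] [327.9 152.4] -1.566 [338.9 242.5]
g [ 514.9 -181.6] [31.3 24.4] 1.073 [430.7 258. ]
(array([ -0.6,  -0.2, 131.9]), np.float64(0.005)) [ 511.63876835 -179.88649876  243.90781012]
```

View pics/s9.png

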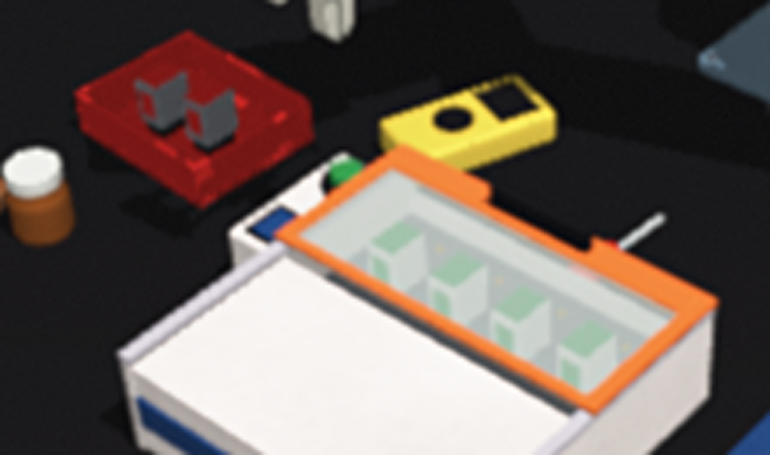

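The guard is shut over the four seated relays, with the orange panel reaching the front wall (it moved 150 mm). The fingers are above the button at crop (345,172).

```bash
python3 -m jog '{"xyz":[[0,0,60],[0,0,110],[0,0,135],[0,0,138],[0,0,138]],"gripper":[0,0,0,0,0],"spin":[0,0,0,0,0]}'
python3 -m jog '{"xyz":[[0,0,2],[0,0,4],[0,0,5],[0,0,5]],"gripper":[0,0,0,0],"spin":[0,0,0,0]}'
```

```text
t: 72.7
tool_pos: [512.2, -181.2, 106.6]
eef_rot: [2.213, 2.228, 0.001]
wrist_force: [-0.1, 0.3, 0.8]
gripper_width: 0.4
grasp_force: 0.0
t: 73.2
tool_pos: [512.4, -181.6, 101.4]
eef_rot: [2.213, 2.226, 0.001]
wrist_force: [2.7, 0.2, 2.7]
gripper_width: 0.9
grasp_force: 1.5
```

```bash
python3 -m jog '{"xyz":[[0,0,1],[0,0,2],[0,0,2]],"gripper":[0,0,0],"spin":[0,0,0]}'
python3 -m jog '{"xyz":[[0,0,1],[0,0,2],[0,0,2]],"gripper":[0,0,0],"spin":[0,0,0]}'
```

```text
t: 73.58
tool_pos: [512.1, -181.6, 99.0]
eef_rot: [2.214, 2.227, 0.001]
wrist_force: [4.0, -0.9, 4.2]
gripper_width: 0.7
grasp_force: 2.2
t: 73.95
tool_pos: [512.2, -181.6, 98.2]
eef_rot: [2.213, 2.227, 0.001]
wrist_force: [1.1, 0.0, 14.8]
gripper_width: 0.6
grasp_force: 6.9
```

```bash
python3 -m jog '{"xyz":[[0,0,1],[0,0,2],[0,0,2]],"gripper":[0,0,0],"spin":[0,0,0]}'
```

```text
t: 74.32
tool_pos: [512.2, -181.6, 97.9]
eef_rot: [2.212, 2.226, 0.001]
wrist_force: [-2.5, 1.7, 27.2]
gripper_width: 0.6
grasp_force: 13.6
```

```bash
python3 -m jog '{"xyz":[[0,0,-4],[0,0,-60],[0,0,-120],[0,0,-150],[0,-150,-150],[0,-150,-150],[0,-150,-150],[0,-150,-150],[0,-150,-150]],"gripper":[0,0,0,0,0,0,0,0,0],"spin":[0,0,0,0,0,0,0,0,0]}'
python3 - <<'E'
from h import *
s=read_camera("scene");t=read_camera("top")
for r in rects(t,(7,16,170,120),104,100): print("or",*r[:4])
cv2.imwrite("pics/s10.png",s["img"][:,:,::-1])
E
```

```text
t: 75.45
tool_pos: [361.7, -182.0, 244.3]
eef_rot: [-2.214, -2.227, -0.0]
wrist_force: [0.2, -0.4, -0.0]
gripper_width: 0.7
grasp_force: 0.0
or [552.3  20.1] [327.6 152.5] -1.566 [347.5 244.5]
```

View pics/s10.png

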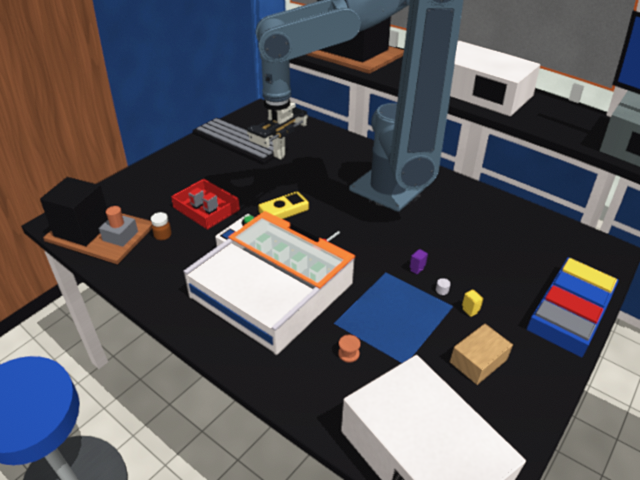

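The guard is shut over four fresh relays at about (295,255), both spent relays are in the bin at (205,202), the mat is empty, and the bystanders are where they were.

```bash
python3 -c "
from bench import workorder
print(workorder.job_done())"
```

```text
the job is handed in; nothing more can be done
None
```

The changeover is done and handed in: both spent relays are in the reject bin, all four fresh relays are fully home in the sockets, the guard is shut against its stop, and start was then pressed to the bottom (about 75 s on the robot's clock).

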